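Tap the leaning boss of a lamp foot

TASK

The tap is already started in the slanted boss of the dark bronze lamp foot. With its T-handle, cut the thread to full depth the proper way: half a turn clockwise, a quarter turn back to break the chip, then on (about half a turn more) until the tap bottoms in the blind hole, and a quarter turn back again to break the last chip. Do not unscrew it from the thread already started; leave the tap standing there, let go, and disturb nothing else on the table.

Things in the scene. Friction and masses are not known exactly. Their poses are not given: they have to be found in the camera images.
- tap (a joint): Turning angle of tap and T-handle in rad; grows clockwise seen from the handle end looking down the tap (right-hand thread: growing = cutting in, 1.5 mm deeper per turn). Starts anywhere from 0 to 1.0; bottoms on a hard stop in the blind hole at 5.2; the started thread ends (tap comes out) at about -0.3. Stays where left; turning takes about 0.25 N m either way.
- tap_grip (a point): Centre of the T-handle's bar, on the tap's axis, 85 mm out from the boss face, about 159 mm above the table. z: the tap's axis, up out of the hole, leaning 30 degrees from vertical towards the board's near (-x) side. x: along the bar to its red end. Bar 90 mm long, 13 x 13 mm; below its centre a neck 13 mm across for 27 mm, then the chuck 19 mm across. Turns with the tap.
- tap_red_end (a point): Centre of the end face of the bar's red-painted end, 45 mm from tap_grip along its x axis. The other end is dark grey.
- boss_face (a point): Centre of the bronze boss's bright upper face where the tap enters (boss 38 mm across). This point does not turn; its axes are those of the board: z up, -x towards the board's near side.
- board: Pine board 240 x 290 x 20 mm, fixed to the table; origin under its centre, z up, x to its far side. On it the round dark bronze lamp foot (150 mm across) is held by two steel strap clamps at its +y and -y sides (up to 63 mm above the table). Fixed.
- oil_bottle: White cutting-oil bottle 48 mm across and 125 mm tall, loose, standing in a far corner of the pine board; origin at its underside. Leave alone.
- paste_jar: Yellow jar of tapping paste 44 mm across and 45 mm tall, loose, standing in the other far corner of the pine board; origin at its underside. Leave alone.
- foil_roll: Flat roll of copper foil, 96 mm across and 10 mm high, lying on the table; origin at its underside. Leave alone.
- solder_spool: Grey metal spool of solder, 60 mm across and 48 mm tall, on the table; origin at its underside. Leave alone.
- chip_brush: Chip brush 190 mm long lying on the table. Leave alone.
- glass_panel: Green glass pane in a copper frame, 166 x 122 mm and 6 mm thick, lying on the table; origin at its underside. Leave alone.
- pin_dish: Small black dish 72 mm across and 16 mm high on the table; origin at its underside. Leave alone.
- calliper: Steel calliper 150 mm long lying on the table. Leave alone.

How it is judged:
By the outcome, as a careful person would: the job done as asked, in the order asked, and still so for the second after the job is handed in, with the robot touching nothing.
It also fails if it takes over 64 s, if anything falls off the work surface, if the arm or the gripper's body presses on something with over 40 N, if the wrist force passes 120 N, or if a joint passes its speed limit or range.

ROBOT

A 6-joint arm with a two-finger parallel gripper is mounted at the origin on the work surface. World frame = base frame: x ahead of the robot, y to its left, z up, the work surface at z = 0. Lengths are in m, angles in rad, forces in N, time in s.
With the tool pointing down it reaches from about 0.35 to 0.95 m from the base axis. Payload 17.4 kg.
Tool frame: the origin (TCP) lies at the very end of the fingers, on their centre line; the grasp point (between the pads) lies 19 mm behind it; z points along the fingers, y is the line along which they close (so a half turn about z gives the same grasp; the last joint's range is limited). The gripper opens to 93 mm and grips with 3 to 60 N. Pads are 15 mm wide; open, the fingers measure 128 mm over their backs; the gripper's body (75 mm by 188 mm) begins 65 mm behind the grasp point.
Start: joints at [-1.146, 0.116, 1.442, -0, 1.584, -0.038], TCP at [0.301, -0.604, 0.219] pointing down, gripper open.
Joint ranges: [-2.83, 2.83], [-0.83, 2.19], [0.07, 2.5], [-1.14, 4.28], [0.01, 3], [-2.97, 2.97]. Speed limits (rad/s): [1.89, 1.89, 2.22, 3.14, 3.14, 3.14].

INTERFACE

Orientations are given as a rotation vector (axis times angle).
In Python, from bench import arm, vision, finish_job gives the robot as it stands. The module is installed in compiled form; this text tells all that it offers. Calls block until the motion is done:
- arm.move_pose(position, orientation): joint-space move of the TCP to a pose.
- arm.move_linear(position, frame=None, speed=0.15): straight line of the TCP; frame=None keeps the orientation; speed is the mean speed in m/s.
- arm.goto_joints(angles): joint-space move.
- arm.move_gripper(opening): opening from 0.0 (shut) to 1.0 (fully open); the grip force is fixed at half the most; returns when the fingers have stopped.
- arm.dwell(seconds).
- arm.ik(position, orientation): joint angles nearest the present ones, or None.
- arm.sense(): the state.
- vision.camera(name): name is "scene" or "top"; returns a dict with "img" (400x640x3 uint8, red, green, blue), "fx", "fy", "cx", "cy" (pixels), "position" and "orientation" of the camera in the world. Camera axes: x right, y down, z forward; pixel columns grow to the right and rows downward; lengths in m; the calibration is good to about 2 mm. A picture is of the moment at which its call begins. There is no depth.
A pose or a line that the arm cannot do raises arm.IKError and nothing moves.
- finish_job(): hands the job in; it is judged then, once.
The state is a dict: "time": time; "joints": joint angles; "joint_vel": joint speeds; "effort": joint torques, N m; "tool_pos": TCP position; "orientation": TCP orientation; "contact_force": force on the tool from outside, world axes, zero at the start; "torque": the same for the moment, N m; "grip_width": opening from 0.0 (shut) to 1.0 (fully open); "gripper_force": force on a finger pad.
Only numpy, scipy, OpenCV 4.12 (cv2) and the standard library are available. Lean on these libraries where they do the work, as an engineer would, in place of code of your own. Each camera call takes 0.05 s, during which the arm holds its last target. There are 200 camera calls.

## Working session

There is one attempt and no reset: what is moved stays moved. The work goes in short steps, each a Python script; the robot and the scene stay as the last script left them, time stands still between calls to the robot, and variables do not carry over. Pictures are saved under pics/ and viewed, at most 10 in all, crops included, and the job is handed in when it is done.

```bash
mkdir -p pics; python3 - <<'E'
from bench import arm,vision
import cv2
for n in("scene","top"):
    c=vision.camera(n); cv2.imwrite(f"pics/{n}0.png",c["img"][:,:,::-1])
    print(n,{k:(v if k!="img" else 0) for k,v in c.items()})
print(arm.sense())
E
```

```text
scene {'img': 0, 'fx': 518.7275046532093, 'fy': 518.7275046532093, 'cx': 311.192214250368, 'cy': 198.84248293736027, 'position': array([1.7626982 , 0.31660321, 0.96525812]), 'orientation': array([-1.48273727, -1.8193635 ,  1.00418203])}
top {'img': 0, 'fx': 382.8691522604348, 'fy': 382.8691522604348, 'cx': 317.5756982092909, 'cy': 200.37815245885832, 'position': array([0.29881981, 0.02935129, 1.39021961]), 'orientation': array([-2.11682119,  2.14034178, -0.20418977])}
{'time': 0.1, 'joints': array([-1.14579000e+00,  1.16433133e-01,  1.44215381e+00,  8.53171161e-06,
        1.58394196e+00, -3.77810702e-02]), 'joint_vel': array([ 0.0021506 , -0.00025752, -0.00025296,  0.00050797, -0.00039368,
        0.00048844]), 'effort': array([ 2.80184344e-03, -7.22891808e+01, -6.23866653e+01,  7.82774761e-02,
        2.27613060e-02, -9.68867516e-05]), 'tool_pos': array([ 0.30129359, -0.60385818,  0.21801001]), 'orientation': array([-3.05696612e+00, -7.20264040e-01,  2.69733561e-04]), 'contact_force': array([-0.30191518, -0.68982977, -0.39932232]), 'torque': array([ 0.01455265, -0.00110116,  0.03115232]), 'gripper_force': 0.0, 'grip_width': 0.9982688391607876}
```

View pics/scene0.png

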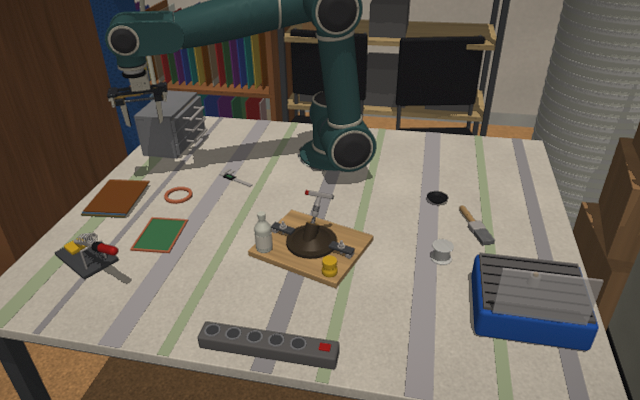

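View pics/top0.png

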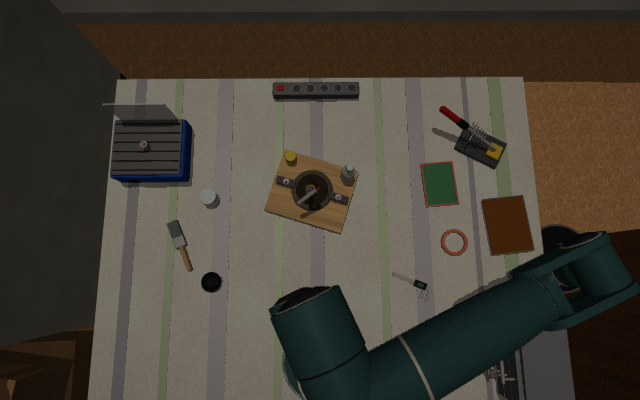

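The arm is clear of the board. The tap's bar is near scene (319,194) and top (307,200). I'll enlarge both.

```bash
python3 - <<'E'
import cv2,numpy as np
a=cv2.imread("pics/scene0.png")[180:290,240:380]; b=cv2.imread("pics/top0.png")[145:240,255:365]
cv2.imwrite("pics/sc.png",cv2.resize(a,None,fx=5.4,fy=5.4,interpolation=cv2.INTER_CUBIC))
cv2.imwrite("pics/tc.png",cv2.resize(b,None,fx=6,fy=6,interpolation=cv2.INTER_CUBIC))
E
```

```text
(no output)
```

View pics/sc.png

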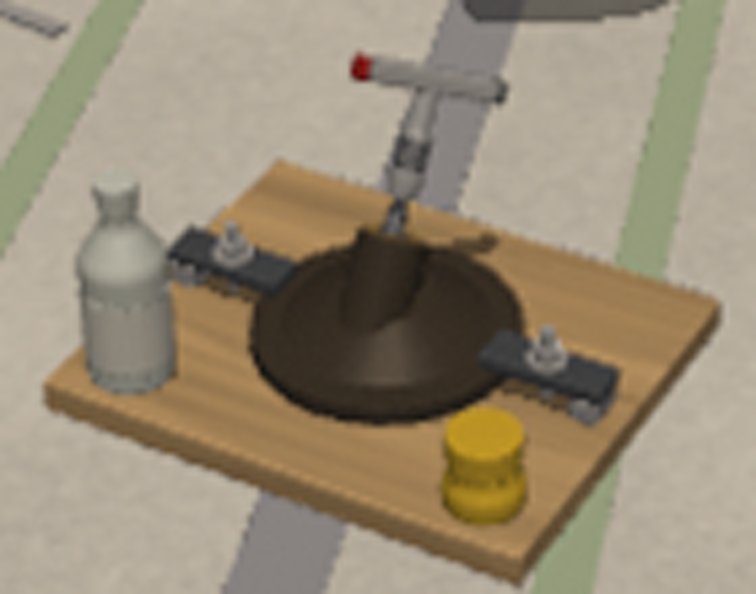

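View pics/tc.png

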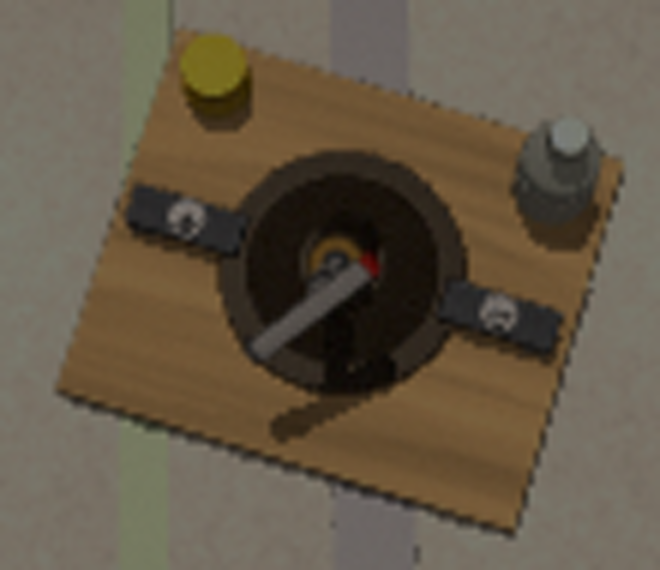

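```bash
cat > geo.py <<'E'
import numpy as np
from scipy.spatial.transform import Rotation as R
from scipy.optimize import least_squares
def ray(c,p):
    d=R.from_rotvec(c["orientation"]).apply([(p[0]-c["cx"])/c["fx"],(p[1]-c["cy"])/c["fy"],1]); return d/d[2]
def onz(c,p,z):
    d=ray(c,p); return c["position"]+d*(z-c["position"][2])
def proj(c,X):
    q=R.from_rotvec(c["orientation"]).inv().apply(np.asarray(X)-c["position"])
    return np.c_[c["fx"]*q[...,0]/q[...,2]+c["cx"],c["fy"]*q[...,1]/q[...,2]+c["cy"]]
def barframe(yaw,phi):
    # z: axis leaning 30deg to board -x ; x: bar, phi clockwise seen from above
    return R.from_euler('z',yaw)*R.from_euler('y',-np.pi/6)*R.from_euler('z',-phi)
E
python3 - <<'E'
from geo import *
from bench import vision
T=vision.camera("top");S=vision.camera("scene")
t=lambda u,v:((u+.5)/6-.5+255,(v+.5)/6-.5+145)
s=lambda u,v:((u+.5)/5.4-.5+240,(v+.5)/5.4-.5+180)
ct=[onz(T,t(*p),.02)[:2] for p in[(176,28),(622,160),(515,533),(58,389)]]
cs=[onz(S,s(*p),.02)[:2] for p in[(520,572),(45,388),(280,160),(720,305)]]
ct,cs=np.array(ct),np.array(cs)
print(ct.round(4),cs.round(4))
loc=np.array([[.12,.145],[.12,-.145],[-.12,-.145],[-.12,.145]])
def fb(p,c):
    return ((R.from_euler('z',p[2]).as_matrix()[:2,:2]@loc.T).T+p[:2]-c).ravel()
for c in(ct,cs,):
    r=least_squares(fb,[.65,0,0],args=(c,)); print("board",r.x,np.abs(r.fun).max())
yaw=np.mean([least_squares(fb,[.65,0,0],args=(c,)).x[2] for c in(ct,cs)])
obs=[(T,np.array([t(371,263),t(258,350)])),(S,np.array([s(361,67),s(503,90)]))]
def f(p,yaw):
    b=barframe(yaw,p[3]); X=p[:3]+b.apply([[.045,0,0],[-.045,0,0]])
    return np.concatenate([(proj(c,X)-o).ravel() for c,o in obs])
for ph in(-2,0,2):
    r=least_squares(f,[.6,0,.159,ph],args=(yaw,)); print(r.cost,r.x,r.fun.round(2))
b=barframe(yaw,r.x[3]); bf=r.x[:3]-.085*b.as_matrix()[:,2]
print("bossface",bf,proj(T,[bf]),proj(S,[bf]))
print([(proj(c,[r.x[:3]]))for c in(T,S)])
E
```

```text
[[ 0.7486  0.1406]
 [ 0.6612 -0.1342]
 [ 0.432  -0.0631]
 [ 0.522   0.2108]] [[ 0.7554  0.1411]
 [ 0.6626 -0.1334]
 [ 0.43   -0.0623]
 [ 0.5234  0.212 ]]
board [ 0.59094253  0.03852654 -0.30776523] 0.002257148427111416
board [ 0.59285417  0.03931694 -0.31461255] 0.0039046516612117887
1.8335278767222307 [0.54218313 0.05484671 0.16225725 0.5951773 ] [ 0.33 -0.74 -1.24  0.99 -0.57 -0.18 -0.24  0.26]
1.8335278767189527 [0.54218313 0.05484671 0.16225725 0.59517733] [ 0.33 -0.74 -1.24  0.99 -0.57 -0.18 -0.24  0.26]
1.8335278767304426 [0.54218313 0.05484671 0.16225725 0.59517787] [ 0.33 -0.74 -1.24  0.99 -0.57 -0.18 -0.24  0.26]
bossface [0.58264186 0.04183361 0.08864509] [[310.5644164  188.54435324]] [[312.49953001 222.74156357]]
[array([[306.42912357, 195.88491767]]), array([[319.38907707, 194.20499911]])]
```

```bash
cat >> geo.py <<'E'
YAW=-0.311; PHI0=0.595; C0=np.array([.5422,.0548,.1605])
def toolrot(phi):
    # tool z = -axis, tool y perpendicular to bar, tool x along bar (red end)
    return barframe(YAW,phi)*R.from_euler('x',np.pi)
AX=barframe(YAW,0).as_matrix()[:,2]
def pose(phi,lift=0.,c=C0):
    """lift: distance of grasp point above the bar's centre, along the axis"""
    return c+AX*(lift-.019-.0015*(phi-PHI0)/(2*np.pi)), toolrot(phi).as_rotvec()
E
python3 - <<'E'
from geo import *
from bench import arm
for k in range(-2,13):
    ph=PHI0+k*np.pi/6*1.0
    a=[arm.ik(*pose(ph,l)) for l in(0,.11)]
    print(k,ph.round(2),[None if q is None else q.round(2) for q in a])
E
```

```text
Traceback (most recent call last):
AttributeError: 'float' object has no attribute 'round'
```

```bash
python3 - <<'E'
from geo import *
from bench import arm
for k in range(-1,12,2):
    ph=PHI0+k*np.pi/6
    a=[arm.ik(*pose(ph,l)) for l in(0,.11)]
    print(k,round(ph,2),[None if q is None else q.round(2) for q in a])
E
```

```text
-1 0.07 [array([ 0.18, -0.42,  2.11, -0.28,  1.  ,  2.23]), array([ 0.24, -0.58,  2.06, -0.28,  1.23,  2.23])]
1 1.12 [None, None]
3 2.17 [array([ 0.18, -0.42,  2.11, -0.28,  1.  , -1.96]), array([ 0.24, -0.58,  2.06, -0.28,  1.23, -1.95])]
5 3.21 [array([ 0.18, -0.42,  2.11, -0.28,  1.  , -0.92]), array([ 0.24, -0.58,  2.06, -0.28,  1.22, -0.91])]
7 4.26 [array([ 0.18, -0.42,  2.11, -0.28,  1.  ,  0.13]), array([ 0.24, -0.58,  2.06, -0.28,  1.22,  0.14])]
9 5.31 [array([ 0.17, -0.42,  2.11, -0.28,  1.  ,  1.18]), array([ 0.24, -0.58,  2.06, -0.28,  1.22,  1.19])]
11 6.35 [array([ 0.17, -0.42,  2.11, -0.28,  1.  ,  2.23]), array([ 0.24, -0.58,  2.06, -0.28,  1.22,  2.23])]
```

```bash
python3 - <<'E'
from geo import *
from bench import arm,vision
import cv2
# flipped grasp: offset pi
arm.move_pose(*pose(PHI0+np.pi,.11)); s=arm.sense(); print(s["time"],s["joints"].round(3))
arm.move_linear(*pose(PHI0+np.pi,.03),speed=.1); s=arm.sense(); print(s["time"],s["tool_pos"],s["contact_force"].round(1))
P=[]
for n,(u,v) in(("scene",(319,194)),("top",(306,196))):
    b=vision.camera(n)["img"][max(0,v-55):v+55,u-40:u+40,::-1]; P.append(cv2.resize(b,(400,550),interpolation=cv2.INTER_CUBIC))
cv2.imwrite("pics/app.png",np.hstack(P))
E
```

```text
2.6917 [ 0.243 -0.582  2.056 -0.284  1.225 -0.384]
3.6417 [0.53742622 0.05643235 0.17003836] [ 0.1  0.4 -0.2]
```

View pics/app.png

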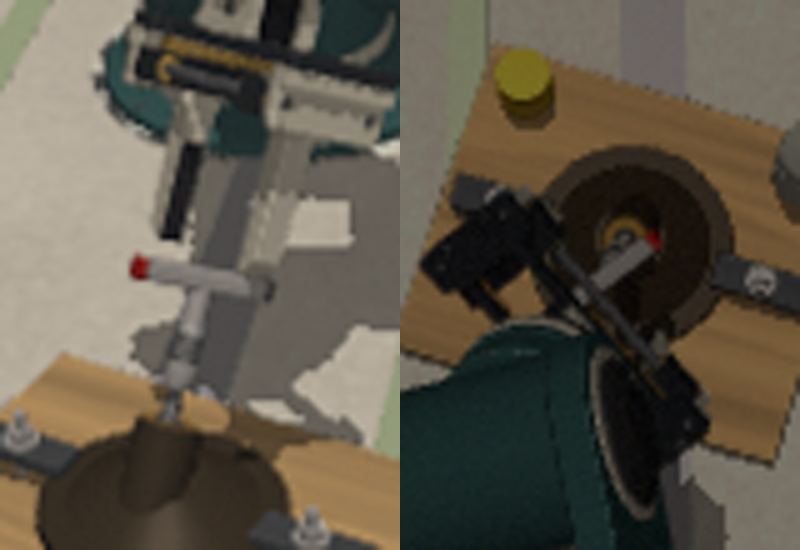

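The bar, with its red end at (138,267) in the left half, lies centred between the open fingers and across them. I'll go down and grip.

```bash
python3 - <<'E'
from geo import *
from bench import arm
def show(t):
    s=arm.sense(); Rt=R.from_rotvec(s["orientation"]).inv()
    print(t,round(s["time"],2),"Ftool",Rt.apply(s["contact_force"]).round(2),"Mtool",Rt.apply(s["torque"]).round(3),"grip",round(s["grip_width"]*93,1),round(s["gripper_force"],1),s["joints"][5].round(3))
arm.move_linear(*pose(PHI0+np.pi,0.0),speed=.06); show("down")
arm.move_gripper(0.0); show("closed"); arm.dwell(.3); show("closed")
p,o=pose(PHI0+np.pi+.15); arm.move_linear(p,o); show("+.15"); arm.dwell(.2); show("")
E
```

```text
down 4.39 Ftool [-0.73  0.11 -0.51] Mtool [0.07  0.104 0.023] grip 93.1 0.0 -0.393
closed 5.61 Ftool [-0.57 -6.42 -4.26] Mtool [0.987 0.055 0.202] grip 12.7 30.0 -0.392
closed 5.91 Ftool [-0.02 -5.4  -4.49] Mtool [1.012 0.059 0.212] grip 12.8 30.0 -0.392
+.15 6.21 Ftool [-1.54 -4.75 -2.89] Mtool [ 0.875 -0.044  0.035] grip 12.6 29.9 -0.242
 6.41 Ftool [-1.36 -5.01 -3.81] Mtool [ 0.899 -0.029  0.102] grip 12.4 29.9 -0.243
```

```bash
cat >> geo.py <<'E'
from bench import arm,vision
import cv2
def show(t):
    s=arm.sense(); Rt=R.from_rotvec(s["orientation"]).inv()
    print(t,round(s["time"],2),"F",Rt.apply(s["contact_force"]).round(1),"M",Rt.apply(s["torque"]).round(3),"grip",round(s["grip_width"]*93,1),round(s["gripper_force"],1),"j6",s["joints"][5].round(3))
def shot(f):
    P=[]
    for n,(u,v) in(("scene",(319,194)),("top",(306,196))):
        b=vision.camera(n)["img"][v-55:v+55,u-40:u+40,::-1]; P.append(cv2.resize(b,(400,550),interpolation=cv2.INTER_CUBIC))
    cv2.imwrite(f,np.hstack(P))
E
python3 - <<'E'
from geo import *
for d in(.4,.7,1.,1.3,1.57):
    arm.move_linear(*pose(PHI0+np.pi+d)); show(d)
shot("pics/q.png")
E
```

```text
0.4 6.81 F [-3.4 -4.3 -3.2] M [ 0.845 -0.297  0.13 ] grip 12.5 29.9 j6 0.004
0.7 7.26 F [-4.9 -1.7 -2.9] M [ 0.591 -0.75   0.081] grip 12.3 29.9 j6 0.302
1.0 7.71 F [-5.9  1.5 -1.7] M [ 0.092 -0.844  0.026] grip 12.9 29.9 j6 0.6
1.3 8.16 F [-4.7  3.8 -0.1] M [-0.375 -0.925  0.023] grip 12.4 29.9 j6 0.9
1.57 8.57 F [-4.4  6.5  1.7] M [-0.841 -0.818  0.074] grip 12.9 29.9 j6 1.17
```

View pics/q.png

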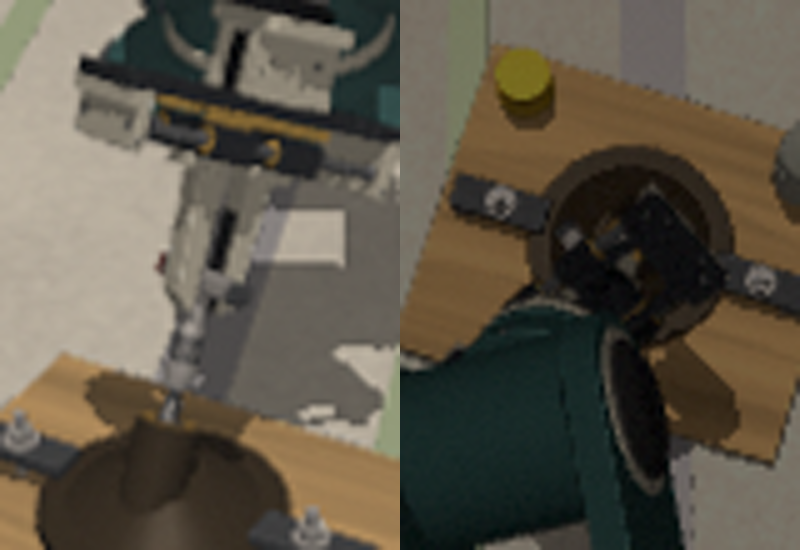

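The bar has turned with the gripper: the red end is now at the back left, around (160,262). The forces are small, so I'll finish the half turn and go back a quarter.

```bash
python3 - <<'E'
from geo import *
b=PHI0+np.pi
for d in(2.1,2.65,3.18): arm.move_linear(*pose(b+d)); show(d)
for d in(2.6,2.1,1.59): arm.move_linear(*pose(b+d)); show(d)
# release, retreat, flip the grasp by half a turn, regrip
arm.move_gripper(.6); show("open")
arm.move_linear(*pose(b+1.59,.05),speed=.1)
q=arm.ik(*pose(b+1.59-np.pi,.05)); print(q.round(2), arm.sense()["joints"].round(2))
shot("pics/r.png")
E
```

```text
2.1 9.36 F [0.  9.2 2. ] M [-1.438 -0.227 -0.089] grip 12.5 30.0 j6 1.7
2.65 10.06 F [ 5.6 10.9  1. ] M [-1.714  0.646 -0.023] grip 12.8 30.0 j6 2.25
3.18 10.74 F [10.2  9.6 -1.4] M [-1.514  1.492 -0.019] grip 12.6 30.0 j6 2.78
2.6 11.47 F [5.1 9.8 1.9] M [-1.702  0.502  0.207] grip 12.4 30.0 j6 2.2
2.1 12.12 F [-0.5  8.9  2.2] M [-1.425 -0.188  0.107] grip 12.8 29.9 j6 1.699
1.59 12.78 F [-2.7  6.6  1.5] M [-0.817 -0.707  0.089] grip 12.3 30.0 j6 1.189
open 13.64 F [ 0.  -0.3 -1.5] M [ 0.172 -0.124  0.004] grip 55.7 0.0 j6 1.197
[ 0.2  -0.5   2.09 -0.28  1.11 -1.94] [ 0.2  -0.5   2.09 -0.28  1.1   1.2 ]
```

View pics/r.png

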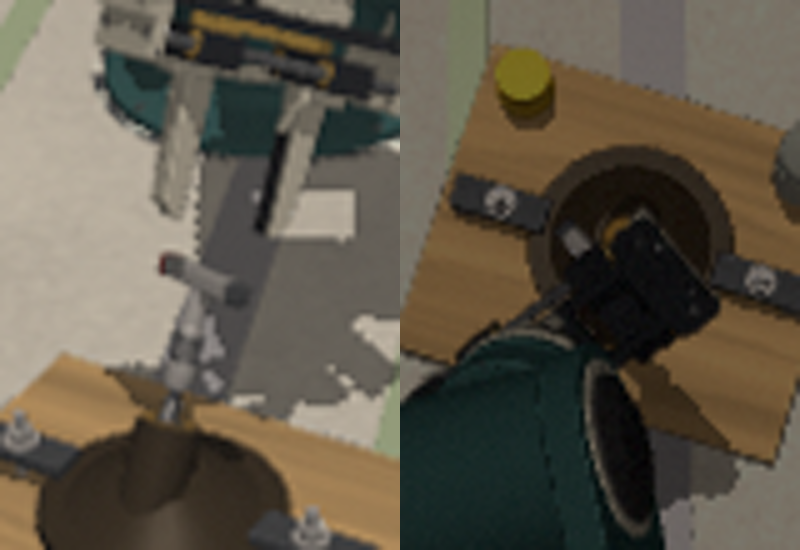

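The bar is free and upright: red end at crop (165,262), grey end at (238,292). I'll fit the angle from these and check it before regripping.

```bash
python3 - <<'E'
from geo import *
S=vision.camera("scene"); o=np.array([[279+165/5,139+262/5],[279+238/5,139+292/5]])
f=lambda p:(proj(S,C0+[p[0],p[1],0]+barframe(YAW,p[2]).apply([[.045,0,0],[-.045,0,0]]))-o).ravel()
r=least_squares(f,[0,0,PHI0+1.59]); print("turned",r.x[2]-PHI0,r.x[:2],r.fun)
E
```

```text
turned 1.5902050498475655 [-0.00200653 -0.00120235] [ 0.0393515  -0.22170305 -0.03740172  0.20796507]
```

```bash
python3 - <<'E'
from geo import *
b=PHI0
arm.goto_joints(arm.ik(*pose(b+1.59,.05)))
arm.move_linear(*pose(b+1.59,0),speed=.08); show("down")
arm.move_gripper(0.0); show("grip")
for d in(2.2,2.8,3.4,3.9): arm.move_linear(*pose(b+d)); show(d)
base=None
for d in np.arange(3.98,5.4,.08):
    arm.move_linear(*pose(b+d)); s=arm.sense(); show(round(d,2))
    mz=R.from_rotvec(s["orientation"]).inv().apply(s["torque"])[2]
    if mz<-.45 or s["grip_width"]*93>13.8: break
E
```

```text
down 17.87 F [ 0.6 -0.2 -0.3] M [-0.249 -0.009  0.066] grip 56.0 0.0 j6 -1.944
grip 18.62 F [ 0.4 -4.7  2. ] M [0.641 0.085 0.186] grip 12.9 30.0 j6 -1.944
2.2 19.38 F [-2.7 -7.1  3.1] M [ 1.04  -0.48   0.003] grip 12.7 30.0 j6 -1.334
2.8 20.12 F [-8.4 -7.5  0.9] M [ 1.218 -1.113 -0.054] grip 12.5 30.0 j6 -0.734
3.4 20.88 F [-11.6  -5.5  -1.5] M [ 0.882 -1.88  -0.115] grip 12.8 30.0 j6 -0.134
3.9 21.52 F [-13.2  -1.   -4.4] M [ 0.363 -2.284 -0.069] grip 12.6 30.0 j6 0.366
3.98 21.77 F [-14.7   0.   -3.4] M [ 0.281 -2.262 -0.051] grip 12.9 30.0 j6 0.446
4.06 22.02 F [-13.9  -0.2  -4.8] M [ 0.188 -2.282 -0.02 ] grip 12.3 30.0 j6 0.526
4.14 22.27 F [-14.4   0.2  -4.3] M [ 0.046 -2.401 -0.02 ] grip 12.5 30.0 j6 0.606
4.22 22.52 F [-13.5   1.1  -4.9] M [-0.079 -2.369 -0.037] grip 12.6 30.0 j6 0.686
4.3 22.77 F [-13.4   2.   -5.4] M [-0.177 -2.327 -0.063] grip 12.6 30.0 j6 0.766
4.38 23.02 F [-13.8   2.5  -5.4] M [-0.267 -2.354 -0.078] grip 12.9 30.0 j6 0.846
4.46 23.27 F [-13.9   3.8  -6.7] M [-0.398 -2.342 -0.029] grip 12.7 30.0 j6 0.926
4.54 23.52 F [-13.3   3.7  -5.8] M [-0.502 -2.332 -0.039] grip 12.6 30.0 j6 1.006
4.62 23.77 F [-11.6   4.2  -7.6] M [-0.57  -2.245 -0.32 ] grip 12.7 30.2 j6 1.086
4.7 24.02 F [-8.   5.5 -4.1] M [-0.571 -1.423 -0.476] grip 13.2 30.8 j6 1.166
```

The torque jump at d≈4.6 shows the stop, which lies within the expected 4.2–5.2. I'll press slightly more to confirm, then back a quarter, release and look.

```bash
python3 - <<'E'
from geo import *
b=PHI0
arm.move_linear(*pose(b+4.75)); show("press")
for d in(4.5,4.0,3.5,3.01): arm.move_linear(*pose(b+d)); show(d)
arm.move_gripper(.6); show("open")
arm.move_linear(*pose(b+3.01,.09),speed=.1); show("out")
shot("pics/f.png")
E
```

```text
press 24.27 F [-5.4  5.2 -3.8] M [-0.541 -0.988 -0.573] grip 13.8 31.6 j6 1.216
4.5 24.68 F [-4.7  3.9 -0.6] M [-0.379 -0.693 -0.063] grip 12.9 29.8 j6 0.965
4.0 25.32 F [-5.5 -0.8 -2.1] M [ 0.305 -0.853 -0.001] grip 12.7 29.9 j6 0.469
3.5 25.98 F [-4.9 -3.2 -4.5] M [ 0.94  -0.523  0.08 ] grip 12.4 29.9 j6 -0.031
3.01 26.62 F [ 0.3 -8.  -6.8] M [1.373 0.078 0.071] grip 12.8 29.9 j6 -0.521
open 27.48 F [-0.3 -0.4  0. ] M [0.025 0.137 0.051] grip 55.7 0.0 j6 -0.524
out 28.52 F [-0.4 -0.3 -0.3] M [-0.002  0.115  0.045] grip 55.8 0.0 j6 -0.519
```

View pics/f.png

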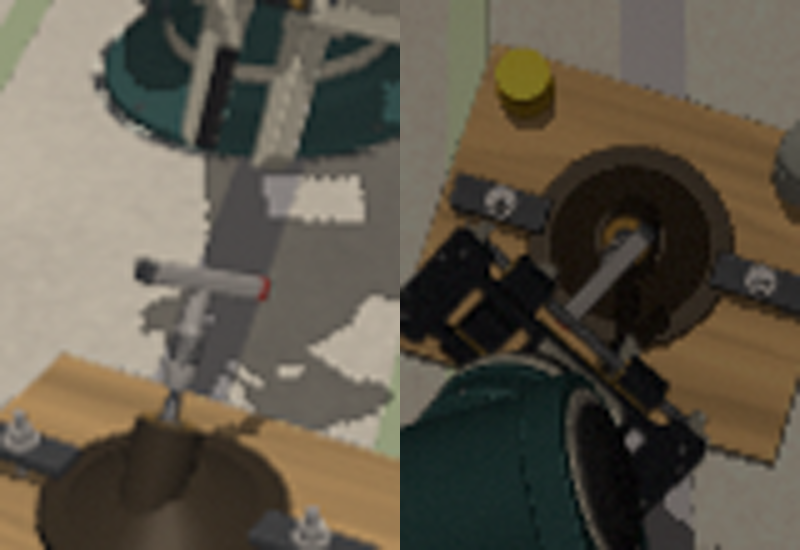

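The tap stands free with its red end at (263,288) and grey end at (147,271). That matches about 3.0 rad of net turn, and the bottle, jar and clamps are undisturbed.

```bash
python3 -c "
from bench import finish_job
print(finish_job())"
```

```text
the job is handed in; nothing more can be done
None
```

The thread is cut and the job handed in: half a turn in, a quarter back, on until the tap bottomed (clear torque rise), then a quarter back. I left the tap standing and released, with nothing else seen to move, at about 28.5 s of the 64 s.

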